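# Stir the polishing beads in the sprung dish

## Robot

A 6-joint arm with a two-finger parallel gripper is mounted at the origin on the work surface. World frame = base frame: x ahead of the robot, y to its left, z up, the work surface at z = 0. Lengths are in m, angles in rad, forces in N, time in s.
With the tool pointing down it reaches from about 0.325 to 0.925 m from the base axis. Payload 3.1 kg.
Tool frame: the origin (TCP) lies at the very end of the fingers, on their centre line; the grasp point (between the pads) lies 19 mm behind it; y points along the fingers, x is the direction in which the jaws open and shut, and the axes are right-handed (so a half turn about y gives the same grasp; the last joint's range is limited). The gripper opens to 85 mm and grips with 20 to 120 N. Pads are 22 mm wide; open, the fingers measure 114 mm over their backs; the gripper's body (76 mm by 85 mm) begins 54 mm behind the grasp point. The pads swing forward as they close: fully open they stand 13 mm farther back than shut.
Start: joints at [1.096, 0.217, 1.613, -0, 1.311, -0.112], TCP at [0.222, 0.584, 0.211] pointing down, gripper open.
Joint ranges: [-2.75, 2.75], [-0.78, 2.1], [0.31, 2.55], [-1.13, 4.27], [0.13, 2.63], [-2.58, 2.58]. Speed limits (rad/s): [2.79, 2.79, 3.14, 3.14, 3.14, 3.14].

## Interface

Orientations are given as [roll, pitch, yaw] about the fixed x, y, z axes, in that order (R = Rz(yaw) Ry(pitch) Rx(roll)).
In Python, from cell import arm gives the robot as it stands. Calls block until the motion is done:
- arm.move_ptp(position, orientation): joint-space move of the TCP to a pose.
- arm.movel(position, rotation=None, speed=0.15): straight line of the TCP; rotation=None keeps the orientation; speed is the mean speed in m/s.
- arm.move_j(angles): joint-space move.
- arm.release() and arm.grab(): open the fingers fully, or close them until they stop; the grip force is fixed at half the most.
- arm.dwell(seconds).
- arm.solve_ik(position, orientation): joint angles nearest the present ones, or None.
- arm.snapshot(name): name is "scene" or "top" or "wrist"; returns a dict with "color" (480x640x3 uint8, red, green, blue), "intrinsics" (3x3 intrinsics, pixels), "R" (3x3) and "t" (3): a world point X has camera coordinates R X + t; the wrist camera has in their place "T_tool_cam" (4x4, takes a point from camera to tool coordinates, whose origin is the TCP and whose axes are the tool frame's). Camera axes: x right, y down, z forward; pixel columns grow to the right and rows downward; lengths in m; the calibration is good to about 2 mm. A picture is of the moment at which its call begins: read the wrist's pose just before it. There is no depth.
A pose or a line that the arm cannot do raises arm.IKError and nothing moves.
- arm.hand_in(): hands the job in, once; it reports no verdict.
Trained networks look in the newest picture that a camera, given by its name, has taken for a name from the list of things; names that differ only in an ending like _2 or _b are one class to them, and where a whole thing is asked for, a point or a joint stands for the part that bears it (a point fixed in the world has none). Each returns a list of dicts, best first, with "confidence" (0 to 1); they miss things now and then, are a little off and sometimes report something else, mostly with a low value. They report only what shows in the picture. A call takes as long as a camera call.
- arm.find_in(camera, query): "box" ([centre column, centre row, width, height] in pixels, round what is visible of it).
- arm.regions_of(camera, query): "mask" (480x640 bool, what is visible of it) and "box" ([centre column, centre row, width, height] in pixels, round what is visible of it).
- arm.spot_point(camera, query): "location" ([column, row] in pixels: a listed point, or the origin of a listed thing).
Readings, each from a call of its own:
- arm.get_t(): time.
- arm.get_q(): joint angles.
- arm.get_joint_velocities(): joint speeds.
- arm.get_effort(): joint torques, N m.
- arm.get_tcp_pos(): TCP position.
- arm.get_tcp_rot(): TCP orientation.
- arm.get_wrist_force(): force on the tool from outside, world axes, zero at the start.
- arm.get_moment(): the same for the moment, N m.
- arm.get_width(): finger opening in m.
Only numpy, scipy, OpenCV 4.12 (cv2) and the standard library are available. Lean on these libraries where they do the work, as an engineer would, in place of code of your own. Each camera call takes 0.05 s, during which the arm holds its last target.

## Task

Take the stirring rod out of its leaning stand, reach under the bench light and first press its foot lightly onto the floor of the dish until you feel the sprung dish push back. Then stir the beads with the rod, gently and without spilling any, until blue and white are mixed: every bead must have a bead of the other colour close beside it, with a gap of less than half a bead's width. Put the rod back fully down in its stand, never touch the beads with the gripper, and leave the other things on the bench alone.

Things in the scene. Friction and masses are not known exactly. Their poses are not given: they have to be found in the camera images.
- vibrator: Cream vibrator unit, 180 x 180 mm, 52 mm high, fixed to the bench, carrying the dish on springs at its centre and a bench light on a steel post (12 mm thick, at its far left corner, x = +78, y = +78 mm). Origin: centre of its underside. Its x axis points roughly away from the robot.
- lamp_bar (a point): Middle of the underside of the light's cream bar, 263 mm above the bench. The bar, 32 mm wide (vibrator's x), 190 mm long (its y), 28 mm high, hangs so low over the dish (12 mm to +x of its centre) that a gripper pointing straight down does not fit: reach in under it from the -x side with the hand leaning back to -x by about 35 degrees.
- dish: Round steel dish on a sprung plate: it can only move straight down, 4 mm at most, about 6 N per mm once it gives (at 1 to 4 N). Origin under its centre, 64 mm above the bench. Inside: flat floor of radius 42 mm, 11 mm above the origin (75 mm above the bench), then a 30 degree slope to radius 73 mm at 29 mm, then a steep rim to radius 77 mm at 46 mm (110 mm above the bench). Turned at random.
- dish_floor (a point): Centre of the dish's flat inner floor, on its surface.
- stand: White plastic stand, fixed to the bench, base 140 x 110 x 12 mm reaching from x = -50 to +90 mm of the origin (on the bench). It holds the rod in a square bore (22 x 22 mm, 90 mm deep) in a 38 mm square tube leaning 35 degrees from vertical, its mouth towards the stand's -x (the robot).
- shelf (a point): Front (-x) edge, at mid-width, of the underside of the stand's small teal shelf with little pots on it, 239 mm above the bench. The shelf, 66 mm deep (x), 108 mm wide, up to 276 mm high with its pots, stands on two posts 92 mm apart. It hangs over the rod's handle, so take the handle along the rod's own direction with the hand leaning back to -x, not from straight above.
- bore_bottom (a point): Centre of the bore's floor. The bore's axis runs from here to bore_mouth.
- bore_mouth (a point): Centre of the bore's mouth, 90 mm up the leaning axis from bore_bottom.
- rod: Stirring rod standing in the leaning stand: steel shaft 10 mm thick with a round foot, and an orange plastic handle, 14 x 14 mm square (sides along the rod's x and y) and 80 mm long. Origin: centre of the round foot, 5 mm from its very end. Its z axis runs up the rod: shaft to z = 112 mm, handle from 112 to 192 mm. About 90 g.
- rod_grip (a point): Middle of the rod's orange handle, 152 mm up from the rod's origin.
- blue0: Chunky blue ceramic polishing bead in the dish: a ball 26 mm in diameter with a small hole through it, about 22 g. Origin at its centre. At the start the four blue ones lie along one side of the dish and the four white ones along the other.
- blue1: Chunky blue ceramic polishing bead in the dish: a ball 26 mm in diameter with a small hole through it, about 22 g. Origin at its centre. At the start the four blue ones lie along one side of the dish and the four white ones along the other.
- blue2: Chunky blue ceramic polishing bead in the dish: a ball 26 mm in diameter with a small hole through it, about 22 g. Origin at its centre. At the start the four blue ones lie along one side of the dish and the four white ones along the other.
- blue3: Chunky blue ceramic polishing bead in the dish: a ball 26 mm in diameter with a small hole through it, about 22 g. Origin at its centre. At the start the four blue ones lie along one side of the dish and the four white ones along the other.
- white0: Chunky white ceramic polishing bead in the dish: a ball 26 mm in diameter with a small hole through it, about 22 g. Origin at its centre. At the start the four blue ones lie along one side of the dish and the four white ones along the other.
- white1: Chunky white ceramic polishing bead in the dish: a ball 26 mm in diameter with a small hole through it, about 22 g. Origin at its centre. At the start the four blue ones lie along one side of the dish and the four white ones along the other.
- white2: Chunky white ceramic polishing bead in the dish: a ball 26 mm in diameter with a small hole through it, about 22 g. Origin at its centre. At the start the four blue ones lie along one side of the dish and the four white ones along the other.
- white3: Chunky white ceramic polishing bead in the dish: a ball 26 mm in diameter with a small hole through it, about 22 g. Origin at its centre. At the start the four blue ones lie along one side of the dish and the four white ones along the other.
- jar: Bystander: amber glass jar with a white cap, 52 mm across, 55 mm high, origin at the centre of its underside, loose.
- tub: Bystander: white tub with a green cap, 48 mm across, 60 mm high, origin at the centre of its underside, loose.
- cast: Bystander: yellow plaster dental cast, 60 x 64 mm, 27 mm high, origin at the centre of its underside, loose.
- spatula: Bystander: spatula lying on the bench, 170 mm long, loose.

How it is judged:
On the way, in this order (a step that is already met when the one before it is completed fails the run):
1. the rod's foot is pressed on the dish's floor, with more than 2 N, for 0.2 s, before the beads are mixed (contact force between rod and dish above 2 N and z of rod in the frame of dish below 0.02 m and horizontal distance between rod and dish_floor below 0.05 m), for 0.2 s.
2. the beads are mixed, in the dish: each has a bead of the other colour with its centre within 39 mm ((distance between blue0 and white0 below 0.039 m or distance between blue0 and white1 below 0.039 m or distance between blue0 and white2 below 0.039 m or distance between blue0 and white3 below 0.039 m) and (distance between blue1 and white0 below 0.039 m or distance between blue1 and white1 below 0.039 m or distance between blue1 and white2 below 0.039 m or distance between blue1 and white3 below 0.039 m) and (distance between blue2 and white0 below 0.039 m or distance between blue2 and white1 below 0.039 m or distance between blue2 and white2 below 0.039 m or distance between blue2 and white3 below 0.039 m) and (distance between blue3 and white0 below 0.039 m or distance between blue3 and white1 below 0.039 m or distance between blue3 and white2 below 0.039 m or distance between blue3 and white3 below 0.039 m) and (distance between white0 and blue0 below 0.039 m or distance between white0 and blue1 below 0.039 m or distance between white0 and blue2 below 0.039 m or distance between white0 and blue3 below 0.039 m) and (distance between white1 and blue0 below 0.039 m or distance between white1 and blue1 below 0.039 m or distance between white1 and blue2 below 0.039 m or distance between white1 and blue3 below 0.039 m) and (distance between white2 and blue0 below 0.039 m or distance between white2 and blue1 below 0.039 m or distance between white2 and blue2 below 0.039 m or distance between white2 and blue3 below 0.039 m) and (distance between white3 and blue0 below 0.039 m or distance between white3 and blue1 below 0.039 m or distance between white3 and blue2 below 0.039 m or distance between white3 and blue3 below 0.039 m) and distance between each of blue0, blue1, blue2, blue3, white0, white1, white2, white3 and dish_floor below 0.068 m), for 0.3 s.
At the end, for the whole second after the job is handed in: Every bead lies in the dish at rest (centre within 68 mm of the floor's centre), each with a bead of the other colour no farther than 39 mm from its centre (gap under 13 mm); the rod stands at rest fully down in the stand's bore (centre of its foot within 16 mm of bore_bottom) (all of step 2 and distance between rod and bore_bottom below 0.016 m and linear speed of each of rod, blue0, blue1, blue2, blue3, white0, white1, white2, white3 below 0.02 m/s); the robot touches nothing.
It fails at once if the rod is forced against the dish with more than 18 N (contact force between rod and dish above 18 N).
It fails at once if the gripper or arm touches a bead (contact force between any of the fingers, the arm and blue0 above 0.5 N or contact force between any of the fingers, the arm and blue1 above 0.5 N or contact force between any of the fingers, the arm and blue2 above 0.5 N or contact force between any of the fingers, the arm and blue3 above 0.5 N or contact force between any of the fingers, the arm and white0 above 0.5 N or contact force between any of the fingers, the arm and white1 above 0.5 N or contact force between any of the fingers, the arm and white2 above 0.5 N or contact force between any of the fingers, the arm and white3 above 0.5 N).
It fails at once if the jar, tub, cast or spatula is moved more than 20 mm (distance of any of jar, tub, cast, spatula from where it was at the start of the episode above 0.02 m).
It also fails if it takes over 70 s, if anything falls off the work surface, if the arm or the gripper's body presses on something with over 40 N, if the wrist force passes 120 N, or if a joint passes its speed limit or range.

## Working session

There is one attempt and no reset: what is moved stays moved. The work goes in short steps, each a Python script; the robot and the scene stay as the last script left them, time stands still between calls to the robot, and variables do not carry over. Pictures are saved under pics/ and viewed, and the job is handed in when it is done.

```bash
ls; mkdir -p pics; python3 - <<'E'
from cell import arm
import cv2
print(arm.get_t(),arm.get_q(),arm.get_tcp_pos(),arm.get_tcp_rot())
for n in ("scene","top","wrist"):
    s=arm.snapshot(n); cv2.imwrite(f"pics/{n}0.png",s["color"][:,:,::-1])
    if n!="wrist": print(n,s["R"],s["t"],s["intrinsics"])
    else: print(s["T_tool_cam"],s["intrinsics"])
    for q in ("vibrator","lamp_bar","dish_floor","stand","shelf","bore_bottom","bore_mouth","rod","rod_grip","dish","jar","tub","cast","spatula"):
        r=arm.spot_point(n,q)
        print(n,q,[(round(float(a["confidence"]),2),[round(float(v),1) for v in a["location"]]) for a in r[:2]])
print(arm.get_t())
E
```

```text
pics
0.0 [ 1.09578974e+00  2.17754604e-01  1.61493634e+00 -4.11601212e-06
  1.31130865e+00 -1.12155242e-01] [0.22139266 0.58354486 0.20956691] [-1.57053089  0.00239227  1.20794636]
scene [[-0.43619505  0.89983257  0.00593503]
 [ 0.46103601  0.22914223 -0.85728621]
 [-0.77277402 -0.37120773 -0.51480592]] [ 0.15714155 -0.10884559  1.71267346] [[561.96096412   0.         313.71199393]
 [  0.         561.96096412 248.53923854]
 [  0.           0.           1.        ]]
scene vibrator [(0.6, [183.8, 298.9])]
scene lamp_bar [(0.62, [165.1, 197.2]), (0.56, [172.4, 272.9])]
scene dish_floor [(0.58, [356.8, 280.7]), (0.56, [185.0, 271.6])]
scene stand [(0.61, [339.2, 352.5]), (0.31, [246.8, 361.4])]
scene shelf [(0.91, [354.9, 244.9]), (0.23, [343.5, 317.2])]
scene bore_bottom [(0.69, [328.4, 354.7]), (0.68, [164.6, 263.9])]
scene bore_mouth [(0.67, [342.1, 316.3])]
scene rod []
scene rod_grip [(0.91, [357.1, 282.7]), (0.23, [354.3, 242.2])]
scene dish [(0.82, [182.7, 274.0])]
scene jar [(0.59, [247.3, 365.5])]
scene tub [(0.68, [311.5, 282.0])]
scene cast [(0.92, [261.4, 317.2]), (0.54, [329
[... 915 characters left out ...]
.8, 238.9])]
top spatula [(0.79, [185.3, 306.0])]
[[ 9.99999904e-01 -4.37895609e-04  3.25411650e-05  8.42798019e-04]
 [-1.53292067e-04 -2.78697015e-01  9.60379066e-01 -1.62000544e-01]
 [-4.11476650e-04 -9.60378978e-01 -2.78697055e-01  7.02648876e-02]
 [ 0.00000000e+00  0.00000000e+00  0.00000000e+00  1.00000000e+00]] [[430.08693262   0.         317.0009193 ]
 [  0.         430.08693262 245.17096585]
 [  0.           0.           1.        ]]
wrist vibrator []
wrist lamp_bar []
wrist dish_floor []
wrist stand []
wrist shelf []
wrist bore_bottom []
wrist bore_mouth []
wrist rod []
wrist rod_grip []
wrist dish []
wrist jar []
wrist tub []
wrist cast []
wrist spatula [(0.7, [237.5, 459.3])]
2.25
```

View pics/scene0.png

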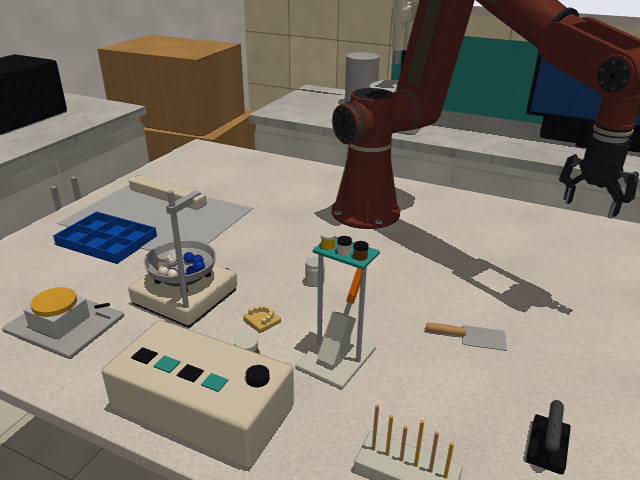

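View pics/top0.png

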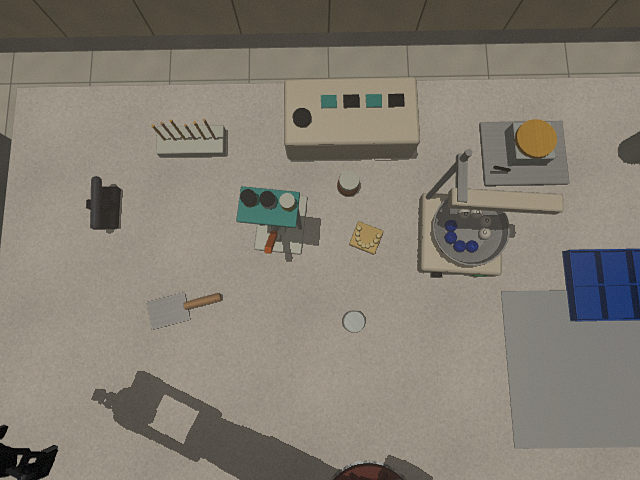

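View pics/wrist0.png

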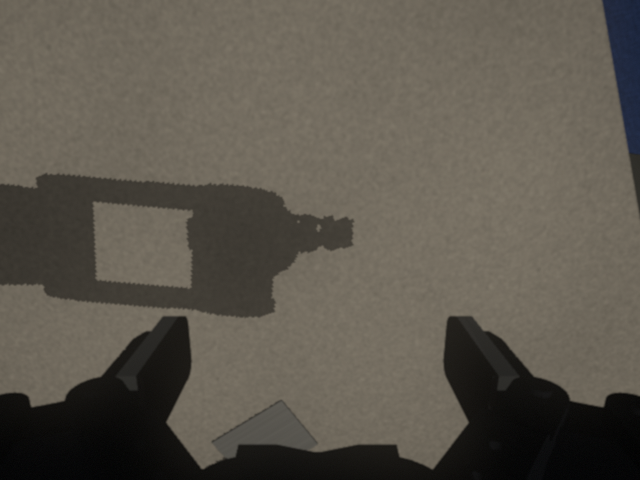

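```bash
cat > h.py <<'E'
import numpy as np, cv2
from scipy.optimize import least_squares
from scipy.spatial.transform import Rotation as Ro
C={}
C["scene"]=dict(R=np.array([[-0.43619505,0.89983257,0.00593503],[0.46103601,0.22914223,-0.85728621],[-0.77277402,-0.37120773,-0.51480592]]),t=np.array([0.15714155,-0.10884559,1.71267346]),K=np.array([[561.96096412,0,313.71199393],[0,561.96096412,248.53923854],[0,0,1]]))
C["top"]=dict(R=np.array([[-0.01442,-0.99987172,-0.00697245],[-0.98613193,0.01537419,-0.16524969],[0.16533568,0.00449285,-0.98622712]]),t=np.array([0.11300927,0.57832163,0.93081481]),K=np.array([[437.97611673,0,315.60891931],[0,437.97611673,242.31848602],[0,0,1]]))
def ray(c,px):
    c=C[c]; d=c["R"].T@np.linalg.solve(c["K"],[px[0],px[1],1]); return -c["R"].T@c["t"], d/np.linalg.norm(d)
def atz(c,px,z):
    o,d=ray(c,px); return o+d*(z-o[2])/d[2]
def proj(c,X):
    c=C[c]; p=c["K"]@(c["R"]@np.asarray(X,float)+c["t"]); return p[:2]/p[2]
def tri(a,b):
    o1,d1=ray("scene",a); o2,d2=ray("top",b)
    s=np.linalg.lstsq(np.c_[d1,-d2],o2-o1,rcond=None)[0]
    p,q=o1+s[0]*d1,o2+s[1]*d2; return (p+q)/2,np.linalg.norm(p-q)
E
python3 - <<'E'
from h import *
np.set_printoptions(precision=4,suppress=True)
print("grip",tri((357.1,282.7),(270.5,239.3)))
print("shelf",tri((354.9,244.9),(265.9,223.5)),atz("top",(265.9,223.5),.239),atz("scene",(354.9,244.9),.239))
print("mouth",tri((342.1,316.3),(274.8,225.5)))
print("bot",atz("scene",(328.4,354.7),.02))
print("stand",tri((339.2,352.5),(278.9,229.7)),atz("scene",(339.2,352.5),0),atz("top",(278.9,229.7),0))
print("dish",tri((182.7,274),(465,229.9)),atz("top",(465,229.9),.064),atz("scene",(182.7,274),.064))
print("floor",tri((185,271.6),(461.4,231.7)))
print("lamp",atz("top",(500.4,202.5),.263),atz("scene",(165.1,197.2),.263))
for n,b in (("scene",(280,220,110,170)),("top",(225,170,110,95)),("scene",(115,170,140,160)),("top",(405,140,170,150))):
    im=cv2.imread(f"pics/{n}0.png"); x,y,w,h=b; cr=im[y:y+h,x:x+w]
    k=min(800//w,600//h); cv2.imwrite(f"pics/crop_{n}_{x}.png",cv2.resize(cr,None,fx=k,fy=k,interpolation=cv2.INTER_CUBIC)); print(n,k)
E
```

```text
grip (array([0.5696, 0.1952, 0.152 ]), np.float64(0.002701571942579766))
shelf (array([0.5824, 0.1924, 0.2457]), np.float64(0.0006730248166656996)) [0.5839 0.1929 0.239 ] [0.5716 0.1887 0.239 ]
mouth (array([0.6115, 0.188 , 0.0942]), np.float64(0.006837502415467908))
bot [0.6516 0.174  0.02  ]
stand (array([0.6196, 0.1875, 0.0057]), np.float64(0.005921234480929844)) [0.6149 0.1824 0.    ] [0.6196 0.1908 0.    ]
dish (array([ 0.5986, -0.223 ,  0.0673]), np.float64(0.0031225943064521504)) [ 0.6    -0.2256  0.064 ] [ 0.5947 -0.2245  0.064 ]
floor (array([ 0.5949, -0.2153,  0.073 ]), np.float64(0.0020521064610238113))
lamp [ 0.61   -0.2231  0.263 ] [ 0.6047 -0.2351  0.263 ]
scene 3
top 6
scene 3
top 4
```

View pics/crop_scene_280.png

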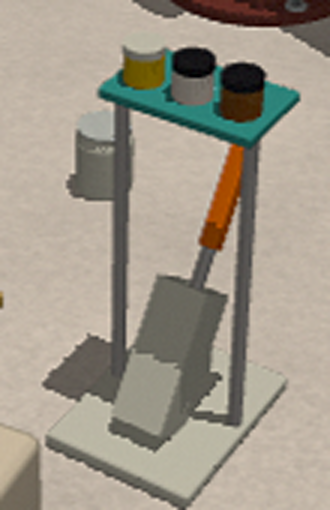

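View pics/crop_top_225.png

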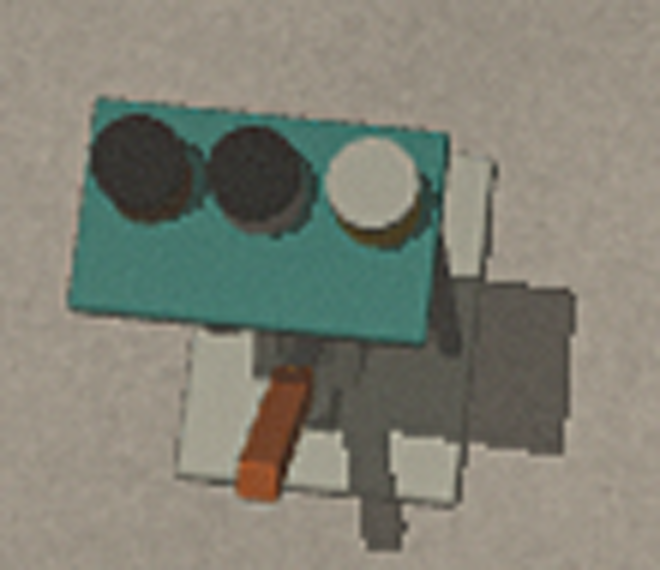

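View pics/crop_scene_115.png

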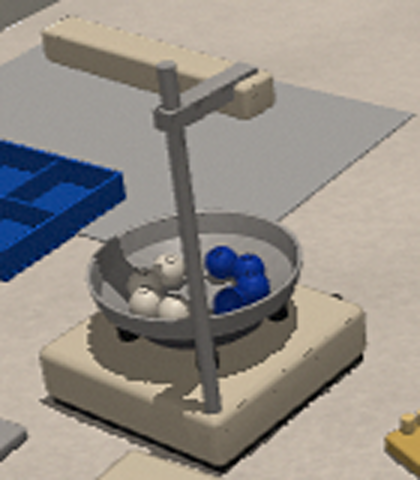

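View pics/crop_top_405.png

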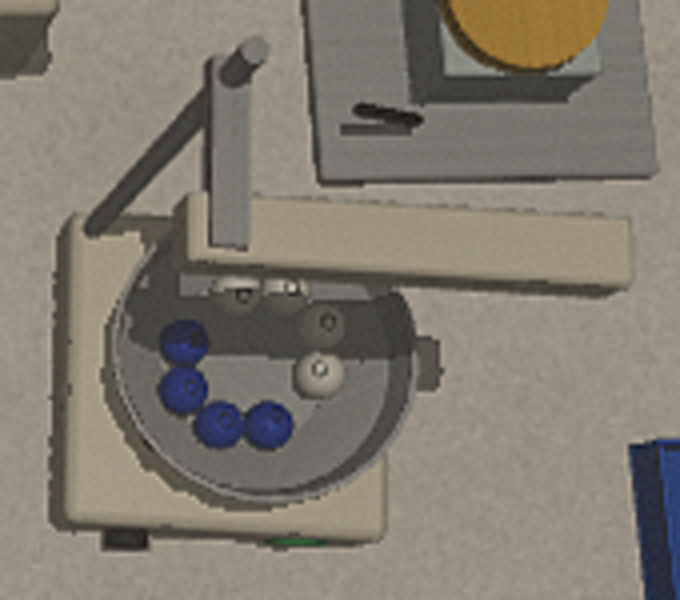

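```bash
cat > fit.py <<'E'
from h import *
np.set_printoptions(precision=4,suppress=True)
B=lambda x,y,z:(x,y,z)
obs=[("top",(254.3,249.7),B(-.05,.055,.012)),("top",(301.7,254.2),B(-.05,-.055,.012)),("top",(307.5,196.7),B(.09,-.055,.012)),
("scene",(295.7,365),B(.09,-.055,.012)),("scene",(341.7,385.7),B(.09,.055,.012)),("scene",(375.7,346.7),B(-.05,.055,.012))]
def T(p,L): 
    c,s=np.cos(p[2]),np.sin(p[2]); return np.array([p[0]+c*L[0]-s*L[1],p[1]+s*L[0]+c*L[1],L[2]])
f=lambda p:np.concatenate([proj(c,T(p,L))-px for c,px,L in obs])
r=least_squares(f,[.62,.19,0]); p=r.x; print("stand",p,"yaw deg",np.degrees(p[2])); print(f(p).reshape(-1,2))
# shelf corners
for q in ((241.2,186.3),(299.8,192.2),(296.2,227.5),(236.3,222)):
    X=atz("top",q,.245); c,s=np.cos(p[2]),np.sin(p[2]); d=X[:2]-p[:2]; print("shelf local",c*d[0]+s*d[1],-s*d[0]+c*d[1])
X=tri((357.1,282.7),(270.5,239.3))[0];d=X[:2]-p[:2]; print("grip local",c*d[0]+s*d[1],-s*d[0]+c*d[1],X[2])
# vibrator: dish rim circle
E
python3 fit.py
```

```text
stand [ 0.6153  0.1869 -0.1206] yaw deg -6.907400569840576
[[-0.3396 -0.5683]
 [-0.5673 -0.1311]
 [ 0.2293 -1.0016]
 [-0.9954 -0.9928]
 [ 0.6263  0.1055]
 [ 0.4795 -1.6034]]
shelf local 0.030949856076475664 0.05472186782704289
shelf local 0.031007688977445377 -0.05276496628142222
shelf local -0.03464248038951219 -0.05366242312202344
shelf local -0.035884517948742874 0.054590252380423504
grip local -0.046355039337522906 0.002760699834411777 0.15204402834921588
```

```bash
cat > fit2.py <<'E'
from h import *
np.set_printoptions(precision=4,suppress=True)
def dr(a,b): # lean a, azimuth b: dir
    return np.array([-np.sin(a)*np.cos(b),-np.sin(a)*np.sin(b),np.cos(a)])
def f(v,full=False):
    P=v[:3]; d=dr(v[3],v[4]); hi=P+.04*d; lo=P-.04*d
    r=[proj("top",hi)-(268.2,250),proj("top",lo)-(273.6,232.2),proj("scene",lo)-(350,301.3)]
    a,b=proj("scene",lo),proj("scene",hi); n=np.array([-(b-a)[1],(b-a)[0]])/np.linalg.norm(b-a)
    r.append([n@(np.array([359.3,269.3])-a)]); r.append([(v[3]-np.radians(35))*5])
    return np.concatenate(r)
r=least_squares(f,[.57,.19,.15,.6,-.12]); v=r.x
print(v[:3],np.degrees(v[3:]),f(v)); d=dr(*v[3:]); F=v[:3]-.152*d; print("foot",F)
s=[.6153,.1869,-.1206]; c,q=np.cos(s[2]),np.sin(s[2])
for X in (v[:3],F): e=X[:2]-s[:2]; print("local",c*e[0]+q*e[1],-q*e[0]+c*e[1],X[2])
E
python3 fit2.py
python3 - <<'E'
import cv2
for n,b in (("scene",(335,255,40,60)),("top",(255,215,40,45))):
    im=cv2.imread(f"pics/{n}0.png"); x,y,w,h=b; cv2.imwrite(f"pics/z_{n}.png",cv2.resize(im[y:y+h,x:x+w],None,fx=10,fy=10,interpolation=cv2.INTER_NEAREST))
E
```

```text
[0.5674 0.1929 0.1514] [35.9001 -3.7201] [ 0.252  -0.1135 -0.0893  0.0428 -0.1179 -0.0999 -0.3266  0.0785]
foot [0.6563 0.1871 0.0283]
local -0.04830989643525793 0.00015248815657351034 0.15143880465226603
local 0.04068072672972478 0.005111952896400387 0.028312557660804233
```

View pics/z_scene.png

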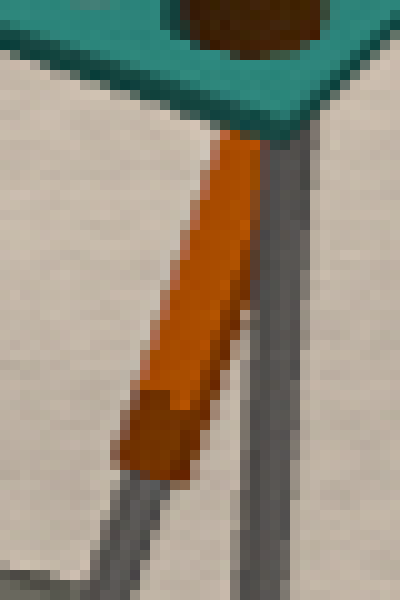

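View pics/z_top.png

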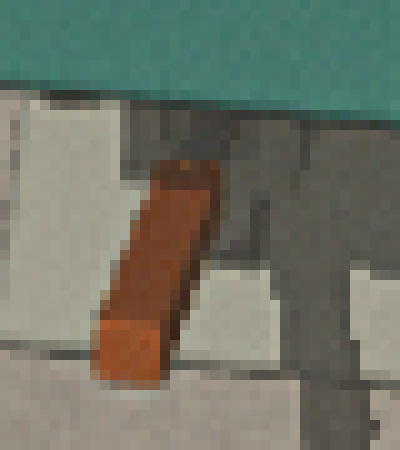

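```bash
cat > fit3.py <<'E'
from h import *
np.set_printoptions(precision=4,suppress=True)
obs=[("top",(420,194),(.09,.09,.052)),("top",(419.5,271),(-.09,.09,.052)),("top",(502,275),(-.09,-.09,.052)),
("scene",(128,288),(.09,-.09,.052)),("scene",(188,311),(.09,.09,.052)),("scene",(236.7,268.5),(-.09,.09,.052))]
def T(p,L): 
    c,s=np.cos(p[2]),np.sin(p[2]); return np.array([p[0]+c*L[0]-s*L[1],p[1]+s*L[0]+c*L[1],L[2]])
f=lambda p:np.concatenate([proj(c,T(p,L))-px for c,px,L in obs])
r=least_squares(f,[.6,-.22,0]); p=r.x; print("vib",p,np.degrees(p[2])); print(f(p).reshape(-1,2))
# overlay dish rim circle & lamp
for n in ("top","scene"):
    im=cv2.resize(cv2.imread(f"pics/{n}0.png"),None,fx=4,fy=4,interpolation=cv2.INTER_CUBIC)
    for rad,z,col in ((.077,.110,(0,255,0)),(.042,.075,(0,255,255))):
        pts=np.array([proj(n,[p[0]+rad*np.cos(a),p[1]+rad*np.sin(a),z])*4+1.5 for a in np.linspace(0,6.283,80)]).astype(np.int32)
        cv2.polylines(im,[pts],True,col,1)
    for z in (.263,.291):
        pts=np.array([proj(n,T(p,(.012+a,b,z)))*4+1.5 for a,b in ((-.016,-.095),(.016,-.095),(.016,.095),(-.016,.095))]).astype(np.int32)
        cv2.polylines(im,[pts],True,(0,0,255),1)
    x,y=(1640,560) if n=="top" else (440,640)
    cv2.imwrite(f"pics/ov_{n}.png",im[y:y+600,x:x+760])
E
python3 fit3.py
```

```text
vib [ 0.5955 -0.2207 -0.0559] -3.201123300489011
[[ 0.7995 -1.5795]
 [ 1.1482  0.5247]
 [ 0.8873 -0.1419]
 [-0.4928 -0.7835]
 [ 1.4824  0.0162]
 [ 2.0548  2.3724]]
```

View pics/ov_top.png

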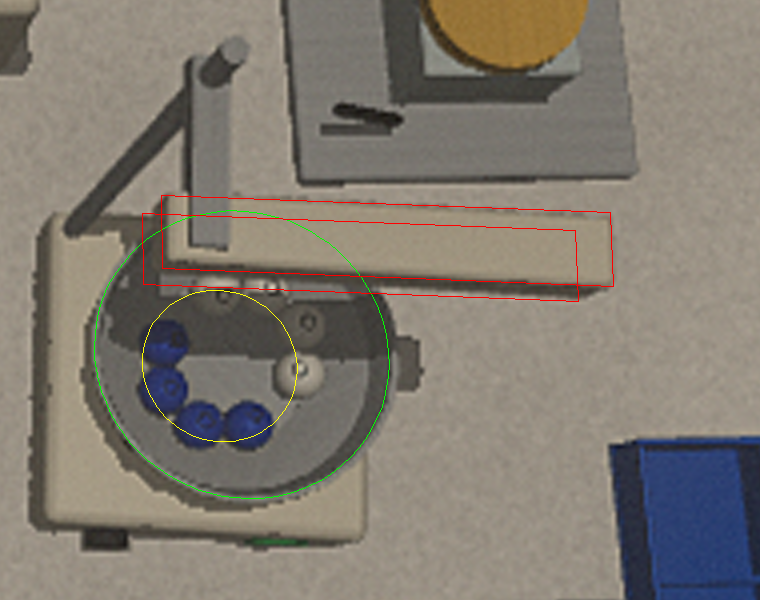

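View pics/ov_scene.png

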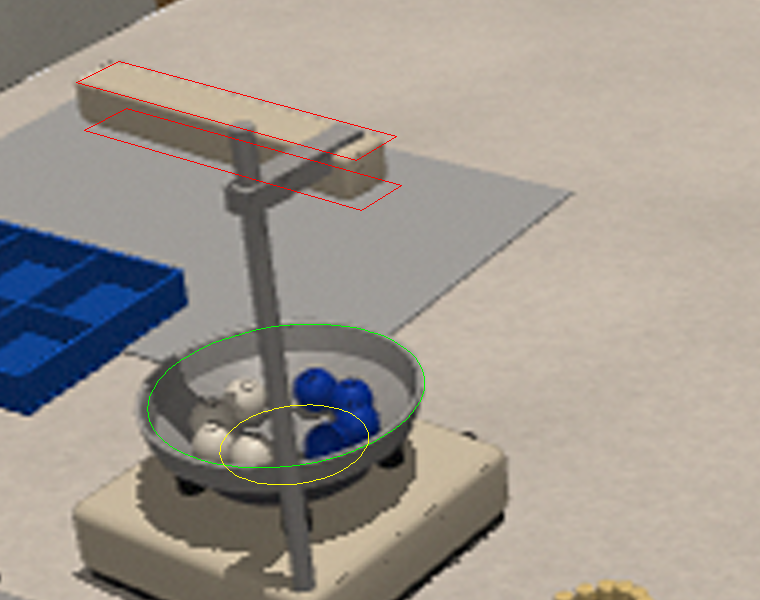

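```bash
cat >> h.py <<'E'
def tool_R(yaw,lean=np.radians(35)):
    c,s=np.cos(lean),np.sin(lean)
    R=np.array([[0,s,-c],[1,0,0],[0,-c,-s]])
    return Ro.from_euler('z',yaw).as_matrix()@R
def rpy(R): return Ro.from_matrix(R).as_euler('xyz')
E
python3 - <<'E'
from h import *
from cell import arm
np.set_printoptions(precision=3,suppress=True)
q0=arm.get_q()
G=np.array([.568,.1938,.152]); 
for flip in (0,1):
  for yaw in (-.1,):
    R=tool_R(yaw)
    if flip: R=R@np.diag([-1,1,-1])
    d=-R[:,1]
    for k in (.13,.016,-.003): print(flip,k,G+(k-.016)*d, arm.solve_ik(G+(k-.016)*d,rpy(R)))
    R=tool_R(-.056)
    if flip: R=R@np.diag([-1,1,-1])
    d=-R[:,1]
    for dx in (-.05,0,.05):
      for dy in (-.05,.05): print("dish",arm.solve_ik(np.array([.597+dx,-.2245+dy,.08])+.136*d,rpy(R)))
print(arm.get_t())
E
```

```text
0 0.13 [0.503 0.2   0.245] [ 0.421 -0.31   2.166 -0.416  0.785 -0.828]
0 0.016 [0.568 0.194 0.152] [ 0.346 -0.048  2.138 -0.499  0.544 -0.761]
0 -0.003 [0.579 0.193 0.136] [ 0.336 -0.001  2.127 -0.521  0.508 -0.742]
dish None
dish [-0.731 -0.416  2.344  0.531  0.787 -2.544]
dish None
dish [-0.638 -0.284  2.254  0.506  0.708 -2.463]
dish None
dish [-0.564 -0.164  2.158  0.477  0.654 -2.388]
1 0.13 [0.503 0.2   0.245] [ 0.421 -0.31   2.166 -0.416  0.785  2.313]
1 0.016 [0.568 0.194 0.152] [ 0.346 -0.048  2.138 -0.499  0.544  2.381]
1 -0.003 [0.579 0.193 0.136] [ 0.336 -0.001  2.127 -0.521  0.508  2.4  ]
dish [-0.926 -0.244  2.223  0.627  0.843  0.351]
dish [-0.731 -0.416  2.344  0.531  0.787  0.598]
dish [-0.829 -0.145  2.143  0.608  0.777  0.437]
dish [-0.638 -0.284  2.254  0.506  0.708  0.678]
dish [-0.748 -0.049  2.055  0.582  0.729  0.519]
dish [-0.564 -0.164  2.158  0.477  0.654  0.754]
2.25
```

```bash
python3 - <<'E'
from h import *
from cell import arm
np.set_printoptions(precision=3,suppress=True)
for yaw in (-.3,-.2,.2,.3):
    R=tool_R(yaw)
    d=-R[:,1]
    for dx in (-.05,.05):
      for dy in (-.05,.05): print(yaw,arm.solve_ik(np.array([.597+dx,-.2245+dy,.08])+.136*d,rpy(R)))
E
```

```text
-0.3 [-0.787 -0.328  2.285  0.442  0.679 -2.333]
-0.3 [-0.544 -0.465  2.374  0.232  0.649 -1.958]
-0.3 [-0.621 -0.101  2.103  0.337  0.579 -2.123]
-0.3 [-0.413 -0.186  2.177  0.125  0.546 -1.77 ]
-0.2 [-0.851 -0.301  2.266  0.539  0.743 -2.543]
-0.2 [-0.627 -0.456  2.369  0.379  0.697 -2.223]
-0.2 [-0.677 -0.086  2.09   0.461  0.633 -2.352]
-0.2 [-0.478 -0.185  2.176  0.292  0.577 -2.047]
0.2 None
0.2 None
0.2 None
0.2 None
0.3 None
0.3 None
0.3 None
0.3 None
```

```bash
cat >> h.py <<'E'
def TR(yaw,lean=np.radians(35)): return tool_R(yaw,lean)@np.diag([-1,1,-1])
G=np.array([.568,.1938,.152]); YS=-.1
def snap(arm,name,f):
    s=arm.snapshot(name); cv2.imwrite("pics/"+f,s["color"][:,:,::-1]); return s
E
python3 - <<'E'
from h import *
from cell import arm
np.set_printoptions(precision=4,suppress=True)
R=TR(YS); d=-R[:,1]
arm.move_ptp(G+.13*d,rpy(R)); print(arm.get_t(),arm.get_tcp_pos(),arm.get_q())
s=snap(arm,"wrist","w1.png")
for q in ("rod_grip","bore_mouth","shelf","rod"):
    print(q,[(round(float(a["confidence"]),2),a["location"]) for a in arm.spot_point("wrist",q)])
# predicted pixel of grip and rod axis
T=s["T_tool_cam"]; P=np.array(arm.get_tcp_pos()); Rt=Ro.from_euler('xyz',arm.get_tcp_rot()).as_matrix()
for k in (-.04,0,.04):
    X=G+k*d; c=np.linalg.inv(T)@np.r_[Rt.T@(X-P),1]; p=s["intrinsics"]@c[:3]; print(k,p[:2]/p[2])
E
```

```text
4.325 [0.4939 0.2015 0.2587] [ 0.4338 -0.3428  2.1639 -0.4098  0.8208  2.3091]
rod_grip [(0.8, [317.9, 226.0])]
bore_mouth [(0.61, [317.3, 202.8])]
shelf [(0.65, [318.5, 135.6]), (0.52, [319.5, 189.8])]
rod [(0.91, [321.2, 191.1])]
-0.04 [318.2969 213.9033]
0 [318.4495 225.9361]
0.04 [318.6471 241.5032]
```

View pics/w1.png

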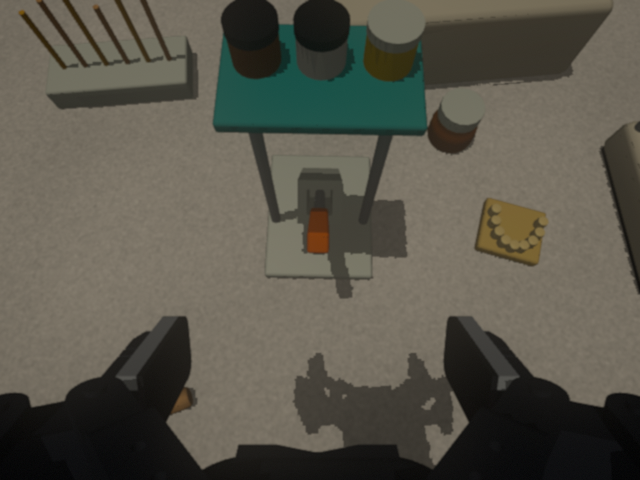

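```bash
python3 - <<'E'
from h import *
from cell import arm
np.set_printoptions(precision=4,suppress=True)
R=TR(YS); d=-R[:,1]
arm.movel(G-.016*d,rpy(R),speed=.1); print(arm.get_t(),arm.get_tcp_pos(),arm.get_wrist_force())
arm.grab(); print(arm.get_width(),arm.get_wrist_force(),arm.get_t(),arm.get_tcp_pos())
snap(arm,"wrist","w2.png")
E
```

```text
6.1833 [0.5774 0.1931 0.1396] [0.3116 0.3825 1.3805]
0.012966653986317307 [-1.0428  0.3197  1.1855] 6.8333 [0.5772 0.1931 0.1391]
```

View pics/w2.png

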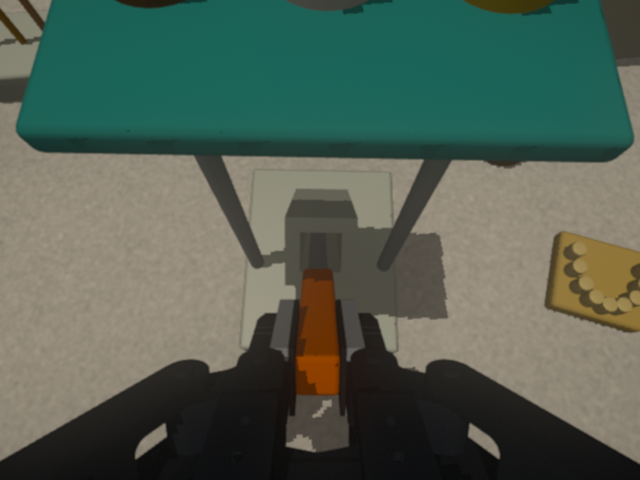

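```bash
cat >> h.py <<'E'
GT=np.array([.5772,.1931,.1391])   # tcp at grasp
L=.135; YD=-.056; D=np.array([.597,-.2245,.075])
RD=TR(YD); dD=-RD[:,1]
def local(dx,dy):  # vibrator frame offset
    c,s=np.cos(YD),np.sin(YD); return np.array([c*dx-s*dy,s*dx+c*dy,0])
def tcp_for(dx,dy,h): # foot centre at vib-local dx,dy, foot's bottom h above floor
    return D+local(dx,dy)+[0,0,.005+h]+L*dD
E
python3 - <<'E'
from h import *
from cell import arm
np.set_printoptions(precision=4,suppress=True)
q=arm.get_q(); rr=arm.get_tcp_rot(); print(q,rr)
R=TR(YS); d=-R[:,1]
arm.movel(GT+.12*d,None,speed=.12); print(arm.get_t(),arm.get_wrist_force(),arm.get_width())
arm.movel(GT+.13*d+[0,0,.06],None,speed=.15)
arm.movel(tcp_for(-.10,0,.10),rpy(RD),speed=.25); print(arm.get_t(),arm.get_wrist_force())
arm.movel(tcp_for(-.03,0,.07),None,speed=.15); print(arm.get_t(),arm.get_tcp_pos(),tcp_for(-.03,0,.07))
snap(arm,"wrist","w3.png");snap(arm,"scene","s3.png");snap(arm,"top","t3.png")
E
```

```text
[ 0.3374 -0.0084  2.1289 -0.517   0.5128  2.3966] [-0.9596  0.0007 -1.6706]
8.0333 [ 0.2527 -0.6902 -1.5001] 0.012974607362190653
10.4833 [ 0.6105 -0.5752 -0.7797]
11.1417 [ 0.4897 -0.2178  0.2605] [ 0.4897 -0.2185  0.2606]
```

View pics/w3.png

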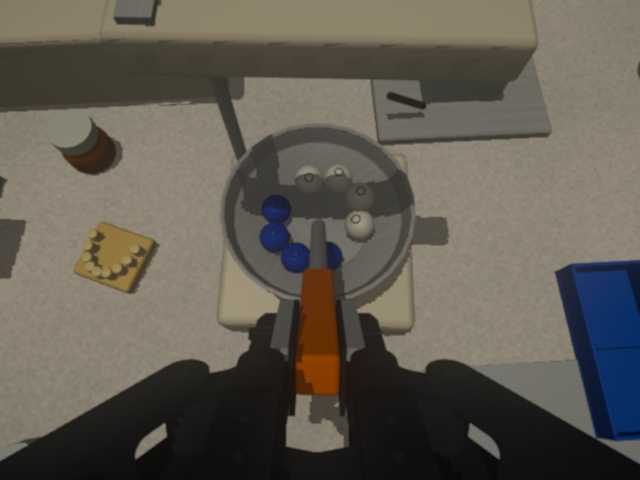

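View pics/s3.png

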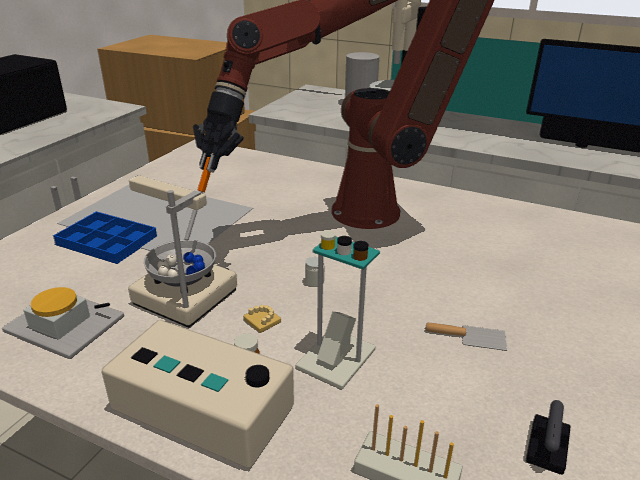

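```bash
cat >> h.py <<'E'
def wray(s,P,rot,px):
    T=s["T_tool_cam"]; R=Ro.from_euler('xyz',rot).as_matrix()
    dc=np.linalg.solve(s["intrinsics"],[px[0],px[1],1]); return P+R@T[:3,3], R@T[:3,:3]@dc
def wproj(s,P,rot,X):
    T=s["T_tool_cam"]; R=Ro.from_euler('xyz',rot).as_matrix()
    c=np.linalg.inv(T)@np.r_[R.T@(np.asarray(X)-P),1]; p=s["intrinsics"]@c[:3]; return p[:2]/p[2]
def tovib(X):
    c,s=np.cos(YD),np.sin(YD); e=X[:2]-D[:2]; return np.array([c*e[0]+s*e[1],-s*e[0]+c*e[1]])
def bead_at(s,P,rot,px):
    z=.088
    for _ in range(8):
        o,d=wray(s,P,rot,px); X=o+d*(z-o[2])/d[2]
        r=np.linalg.norm(X[:2]-D[:2]); z=.075+max(.013,(r-.042)*.577+.013/np.cos(np.pi/6))
    return tovib(X)
def beads(arm,fn=None):
    P=np.array(arm.get_tcp_pos()); rot=arm.get_tcp_rot(); s=arm.snapshot("wrist")
    out={}
    for c in ("blue0","white0"):
        L_=[]
        for a in arm.find_in("wrist",c):
            if a["confidence"]<.3: continue
            px=a["box"][:2]; v=bead_at(s,P,rot,px)
            if np.hypot(*v)<.075: L_.append((v,a["confidence"],a["box"]))
        out[c]=L_
    if fn:
        im=s["color"][:,:,::-1].copy()
        for c,col in (("blue0",(0,255,255)),("white0",(0,0,255))):
            for v,cf,b in out[c]:
                cv2.rectangle(im,(int(b[0]-b[2]/2),int(b[1]-b[3]/2)),(int(b[0]+b[2]/2),int(b[1]+b[3]/2)),col,1)
        for rad,z in ((.042,.075),(.077,.11)):
            pts=np.array([wproj(s,P,rot,D+[rad*np.cos(a),rad*np.sin(a),z-.075]) for a in np.linspace(0,6.283,60)]).astype(np.int32); cv2.polylines(im,[pts],True,(0,255,0),1)
        cr=im[80:330,160:480]; cv2.imwrite("pics/"+fn,cv2.resize(cr,None,fx=2.4,fy=2.4,interpolation=cv2.INTER_CUBIC))
    return out
def report(o):
    for c in o:
        for v,cf,b in o[c]: print(c,(v*1000).round(0),round(float(cf),2),"wh",np.round(b[2:],0))
    B=np.array([v for v,_,_ in o["blue0"]]);W=np.array([v for v,_,_ in o["white0"]])
    if len(B) and len(W):
        Dm=np.linalg.norm(B[:,None]-W[None],axis=2)*1000; print("blue min",Dm.min(1).round(0),"white min",Dm.min(0).round(0))
E
python3 - <<'E'
from h import *
from cell import arm
np.set_printoptions(precision=4,suppress=True)
o=beads(arm,"b1.png"); report(o); print(arm.get_t(),arm.spot_point("wrist","dish_floor"))
E
```

```text
blue0 [10. 34.] 0.95 wh [27. 28.]
blue0 [-34.  18.] 0.93 wh [33. 27.]
blue0 [-35. -15.] 0.73 wh [16. 25.]
blue0 [-17.  35.] 0.65 wh [29. 35.]
white0 [36.  9.] 0.96 wh [25. 33.]
white0 [ 21. -35.] 0.75 wh [32. 26.]
white0 [ -5. -37.] 0.74 wh [28. 30.]
white0 [ 36. -17.] 0.64 wh [24. 30.]
blue min [36. 61. 37. 59.] white min [36. 59. 37. 58.]
11.4417 [{'location': [117.6, 259.9], 'confidence': 0.58}, {'location': [314.3, 224.7], 'confidence': 0.56}]
```

View pics/b1.png

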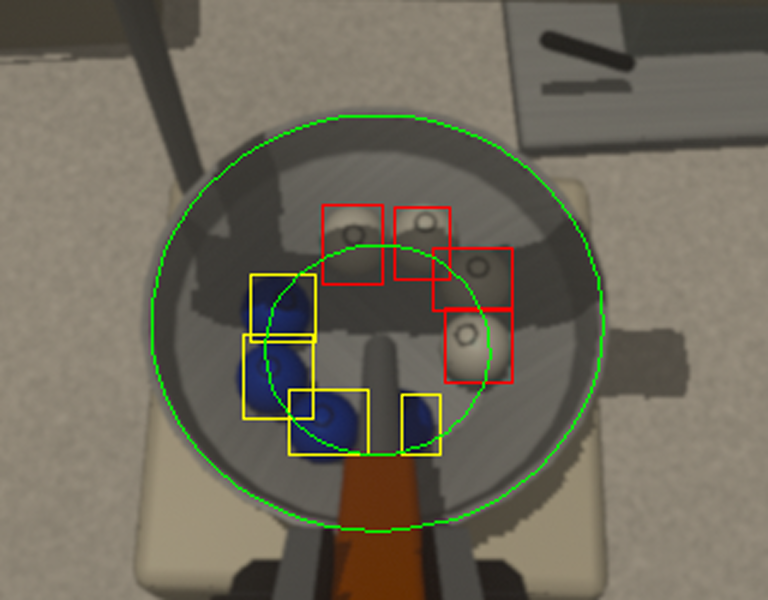

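```bash
python3 - <<'E'
from h import *
from cell import arm
np.set_printoptions(precision=4,suppress=True)
arm.movel(tcp_for(-.0,0,.04),None,speed=.12)
arm.movel(tcp_for(.0,0,.008),None,speed=.08); arm.dwell(.15)
b=np.array(arm.get_wrist_force()); print("base",b,arm.get_tcp_pos(),tcp_for(0,0,.008),arm.get_t())
h=.008
while h>-.007:
    h-=.001; arm.movel(tcp_for(0,0,h),None,speed=.02); arm.dwell(.04)
    f=np.array(arm.get_wrist_force())-b; print(round(h,4),f,round(arm.get_tcp_pos()[2],4))
    if np.linalg.norm(f)>4: break
print("t",arm.get_t())
arm.dwell(.35); f=np.array(arm.get_wrist_force())-b; print(h,f,arm.get_tcp_pos(),arm.get_t())
E
```

```text
base [ 1.038   0.1925 -0.6047] [ 0.5197 -0.2203  0.1988] [ 0.5197 -0.2202  0.1986] 12.6917
0.007 [-0.6322 -0.2393 -0.2541] 0.1976
0.006 [-1.2154 -0.7351 -0.2889] 0.1966
0.005 [-1.6375  0.8952  1.1461] 0.1961
0.004 [-0.3239 -0.8122  1.3179] 0.1954
0.003 [-2.9648 -0.0389  5.8398] 0.1946
t 14.15
0.003 [-2.8892  0.2085  5.7402] [ 0.5201 -0.2208  0.1945] 14.5
```

```bash
cat >> h.py <<'E'
L=.141
def surf(x,y):
    r=np.hypot(x,y); return max(0,(r-.042))*.577+(.0008 if r>.040 else 0)
def low(cx,cy,gap=.0025):
    # contact coords at bead-centre height -> tcp
    fx=cx
    for _ in range(6):
        hz=surf(fx,cy)+gap; fx=cx+.7*(.013-(hz+.005))
    return tcp_for(fx,cy,hz),(fx,cy,hz)
def offs(u,dist=.018):
    v=np.array([u[0]/.671,u[1]]); k=np.hypot(.819*v[0],v[1]); return -v/k*dist
def push(arm,b,t,margin=1.25,speed=.06,H=.04,view=True,back=True):
    b=np.array(b)/1000.;t=np.array(t)/1000.;u=(t-b)/np.linalg.norm(t-b); o=offs(u)
    a=b+o*margin; e=t+o
    A,fa=low(*a); E,fe=low(*e); print("start foot",np.round(fa,4),"end foot",np.round(fe,4))
    P=np.array(arm.get_tcp_pos())
    zH=tcp_for(0,0,H)[2]
    if P[2]<zH-.003: arm.movel([P[0],P[1],zH],None,speed=.12)
    arm.movel([A[0],A[1],zH],None,speed=.15)
    arm.movel(A,None,speed=.1)
    n=max(2,int(np.linalg.norm(e-a)/.012)); F=[]
    for k in range(1,n+1):
        arm.movel(low(*(a+(e-a)*k/n))[0],None,speed=speed); F.append(np.round(arm.get_wrist_force(),1))
    print("force",F[-1],np.max(np.abs(F),axis=0))
    q=e+o*.4
    if back: arm.movel(low(*q)[0],None,speed=.06)
    P=np.array(arm.get_tcp_pos()); arm.movel([P[0],P[1],zH],None,speed=.1)
def look(arm,fn,at=(-.03,-.005)):
    arm.movel(tcp_for(at[0],at[1],.055),None,speed=.2); arm.dwell(.1); o=beads(arm,fn); report(o); print("t",arm.get_t()); return o
E
python3 - <<'E'
from h import *
from cell import arm
P=arm.get_tcp_pos(); arm.movel([P[0],P[1],P[2]+.012],None,speed=.06)
push(arm,(21,-35),(-10,8)); look(arm,"b2.png")
E
```

```text
start foot [ 0.0343 -0.0519  0.015 ] end foot [ 0.0084 -0.0055  0.0025]
force [-0.4 -1.  -0.6] [0.5 1.  0.6]
blue0 [10. 37.] 0.94 wh [28. 29.]
blue0 [-17.  36.] 0.91 wh [34. 38.]
blue0 [-36.  -7.] 0.83 wh [31. 26.]
blue0 [-37.  17.] 0.7 wh [33. 28.]
white0 [-5. 15.] 0.88 wh [32. 32.]
white0 [36.  9.] 0.85 wh [29. 35.]
white0 [-15. -34.] 0.68 wh [27. 27.]
white0 [ 36. -17.] 0.57 wh [26. 29.]
blue min [27. 24. 34. 32.] white min [24. 38. 34. 60.]
t 19.2
```

View pics/b2.png

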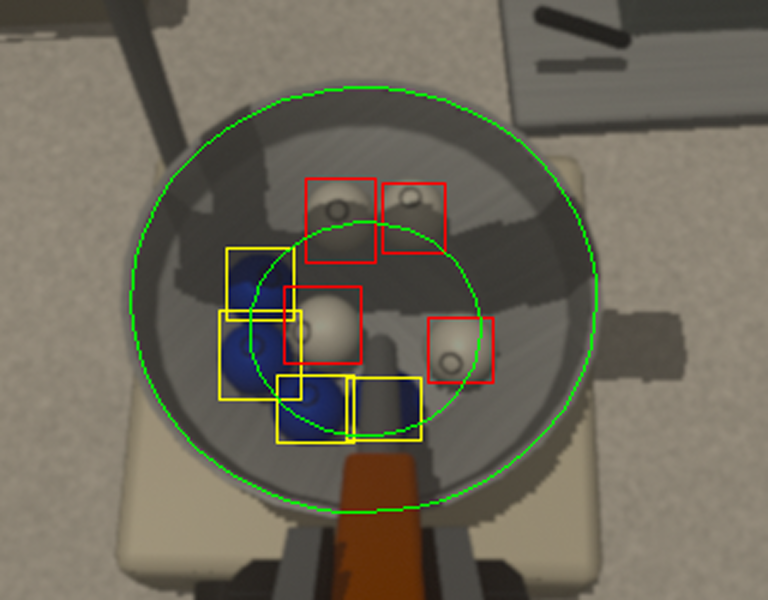

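```bash
python3 - <<'E'
from h import *
from cell import arm
push(arm,(10,37),(13,-1),speed=.05); look(arm,"b3.png")
E
```

```text
start foot [0.0036 0.0594 0.0134] end foot [0.0147 0.0169 0.0025]
force [-0.4  0.7 -0.7] [0.6 0.7 1.8]
blue0 [ 12. -11.] 0.91 wh [31. 27.]
blue0 [-35.  -8.] 0.87 wh [33. 26.]
white0 [-14. -33.] 0.96 wh [28. 29.]
white0 [ 34. -23.] 0.7 wh [25. 35.]
white0 [40.  5.] 0.69 wh [30. 33.]
white0 [-12.   6.] 0.68 wh [31. 28.]
blue min [25. 28.] white min [33. 25. 33. 28.]
t 23.1083
```

View pics/b3.png

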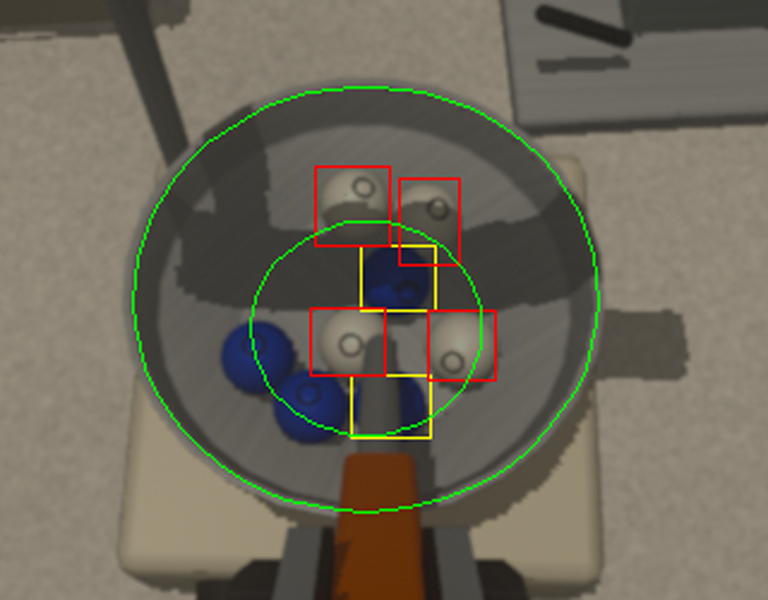

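```bash
python3 - <<'E'
from h import *
from cell import arm
np.set_printoptions(precision=4,suppress=True)
arm.movel(tcp_for(-.06,-.03,.10),None,speed=.15); arm.dwell(.1); o=beads(arm,"b4.png"); report(o)
print("retry",[(bead_at.__name__)])
R=TR(YS); d=-R[:,1]; up=np.array([np.cos(YS)*.819,np.sin(YS)*.819,.574])
pre=GT+.13*d+.003*up
arm.movel(tcp_for(-.11,0,.11),None,speed=.2)
arm.movel(pre+[0,0,.05],rpy(R),speed=.25)
arm.movel(pre,None,speed=.12); arm.dwell(.15)
print(arm.get_tcp_pos(),pre,arm.get_t(),arm.get_wrist_force(),arm.get_width())
P=np.array(arm.get_tcp_pos());rot=arm.get_tcp_rot()
s=snap(arm,"wrist","w5.png"); print(arm.spot_point("wrist","bore_mouth"))
F=GT-.141*d
for nm,X in (("mouth on rod line",F+.088*d),("+3",F+.088*d+.003*up),("foot now",P-.141*d)): print(nm,wproj(s,P,rot,X),proj("scene",X))
snap(arm,"scene","s5.png"); print(arm.spot_point("scene","bore_mouth"))
E
python3 -c "
import cv2
im=cv2.imread('pics/w5.png')[150:350,200:440];cv2.imwrite('pics/w5c.png',cv2.resize(im,None,fx=3,fy=3))
im=cv2.imread('pics/s5.png')[220:390,290:400];cv2.imwrite('pics/s5c.png',cv2.resize(im,None,fx=3.5,fy=3.5))"
```

```text
blue0 [-35.  -8.] 0.96 wh [27. 28.]
blue0 [-17.  37.] 0.95 wh [26. 30.]
blue0 [-36.  17.] 0.94 wh [31. 25.]
blue0 [43. 25.] 0.59 wh [356. 313.]
white0 [ 35. -22.] 0.9 wh [26. 27.]
white0 [-12.   5.] 0.81 wh [28. 28.]
white0 [-14. -34.] 0.77 wh [22. 24.]
white0 [39.  5.] 0.65 wh [25. 27.]
blue min [27. 32. 27. 21.] white min [47. 27. 33. 21.]
retry ['bead_at']
[0.5064 0.2006 0.2491] [0.5055 0.2003 0.2473] 26.9167 [-0.005  -0.8746 -0.5666] 0.013149653559089706
[{'location': [320.7, 212.0], 'confidence': 0.81}]
mouth on rod line [318.563  216.6673] [345.6109 314.9338]
+3 [318.5618 213.0818] [345.0471 314.8896]
foot now [318.1558 222.893 ] [351.4815 294.3728]
[{'location': [343.8, 315.5], 'confidence': 0.61}, {'location': [351.4, 291.6], 'confidence': 0.57}]
```

View pics/b4.png

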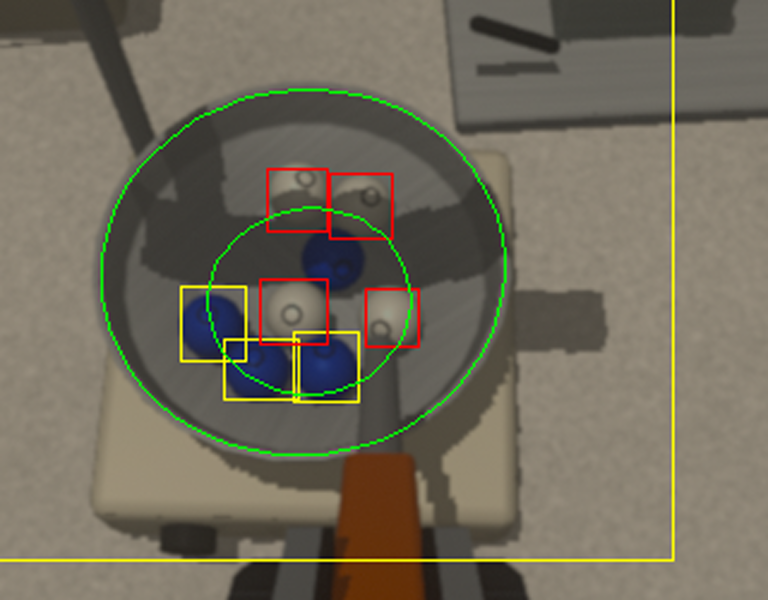

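View pics/w5c.png

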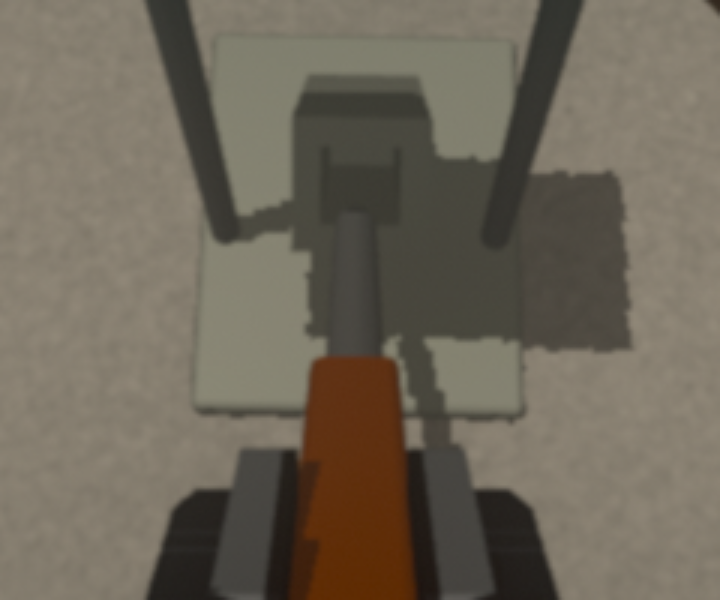

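View pics/s5c.png

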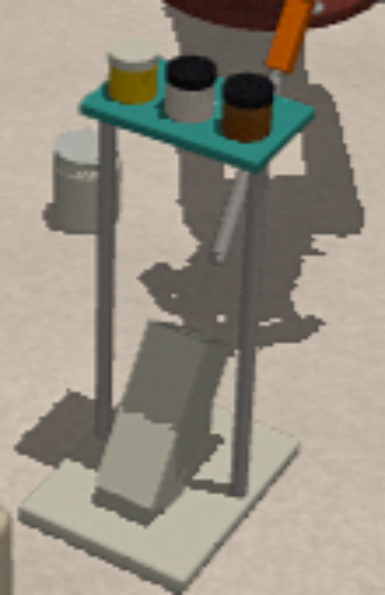

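```bash
python3 - <<'E'
from h import *
from cell import arm
np.set_printoptions(precision=4,suppress=True)
R=TR(YS); d=-R[:,1]; up=np.array([np.cos(YS)*.819,np.sin(YS)*.819,.574]); off=.003*up+[0,-.001,0]
b=np.array(arm.get_wrist_force())
for k in (.09,.075,.06,.045,.03,.015,.006,.002):
    arm.movel(GT+k*d+off,None,speed=.06); f=np.array(arm.get_wrist_force())-b; print(k,f,arm.get_tcp_pos()-(GT+k*d+off))
    if np.linalg.norm(f)>12: print("STOP"); break
print(arm.get_t()); snap(arm,"scene","s6.png")
E
python3 -c "
import cv2
im=cv2.imread('pics/s6.png')[220:390,290:400];cv2.imwrite('pics/s6c.png',cv2.resize(im,None,fx=3.5,fy=3.5))"
```

```text
0.09 [ 0.1993 -0.4818  1.1036] [ 0.0001 -0.      0.    ]
0.075 [-1.0494  0.2414  0.4843] [-0.0002 -0.0002 -0.0008]
0.06 [-0.5884 -1.438   0.1123] [-0.0002 -0.0003 -0.0008]
0.045 [ 0.0553 -0.303  -0.2901] [-0.0002 -0.0002 -0.0008]
0.03 [-0.9952 -0.3806  1.0504] [-0.0002 -0.0003 -0.0008]
0.015 [-0.1643 -0.708   0.7621] [-0.0002 -0.0002 -0.0008]
0.006 [-0.8916 -0.441  -0.0856] [-0.0002 -0.0002 -0.0006]
0.002 [ 0.1355 -0.8985  0.5448] [-0.0001 -0.0001 -0.0003]
30.4833
```

View pics/s6c.png

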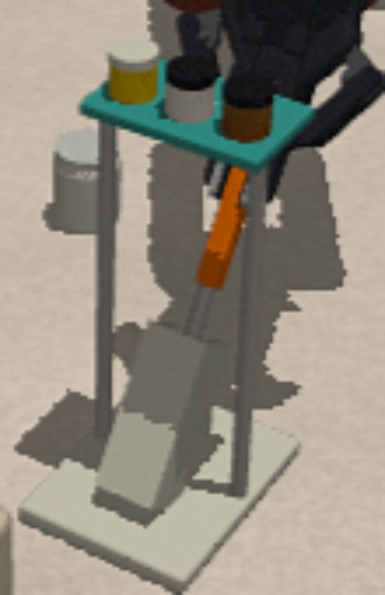

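```bash
python3 - <<'E'
from h import *
from cell import arm
np.set_printoptions(precision=4,suppress=True)
R=TR(YS); d=-R[:,1]; up=np.array([np.cos(YS)*.819,np.sin(YS)*.819,.574])
arm.movel(GT+.0005*d+.0015*up,None,speed=.03); print(arm.get_wrist_force())
arm.release(); arm.dwell(.4); print(arm.get_width(),arm.get_wrist_force())
arm.movel(GT+.13*d,None,speed=.12); arm.dwell(.3)
print(arm.get_t())
snap(arm,"wrist","w7.png"); snap(arm,"scene","s7.png")
P=np.array(arm.get_tcp_pos());rot=arm.get_tcp_rot(); s=arm.snapshot("wrist")
print(arm.spot_point("wrist","rod_grip"),wproj(s,P,rot,G),arm.spot_point("scene","rod_grip"))
E
python3 -c "
import cv2
im=cv2.imread('pics/s7.png')[220:390,130:400];cv2.imwrite('pics/s7c.png',cv2.resize(im,None,fx=2.9,fy=2.9))"
```

```text
[-0.1504  0.6048 -0.8179]
0.08519329828194612 [-0.1164  0.3039  0.4262]
33.4167
[{'location': [317.8, 234.0], 'confidence': 0.75}] [318.1785 231.7081] [{'location': [358.2, 282.5], 'confidence': 0.79}]
```

View pics/s7c.png

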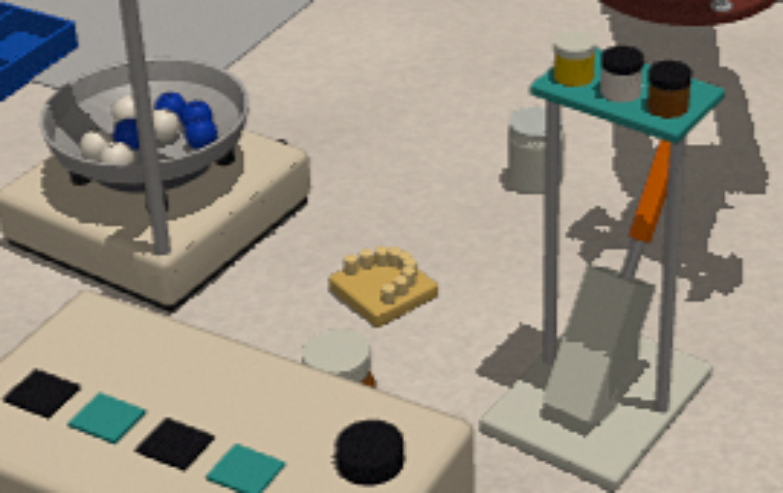

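View pics/w7.png

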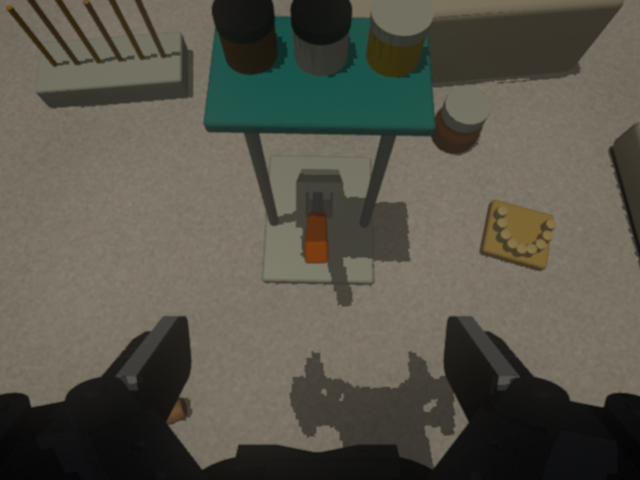

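```bash
python3 -c "
import cv2,numpy as np
a=[cv2.resize(cv2.imread(f'pics/{n}.png')[255:315,335:375],None,fx=9,fy=9,interpolation=cv2.INTER_NEAREST) for n in ('scene0','s7')]
cv2.imwrite('pics/cmp.png',np.hstack(a))"
```

```text
(no output)
```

View pics/cmp.png

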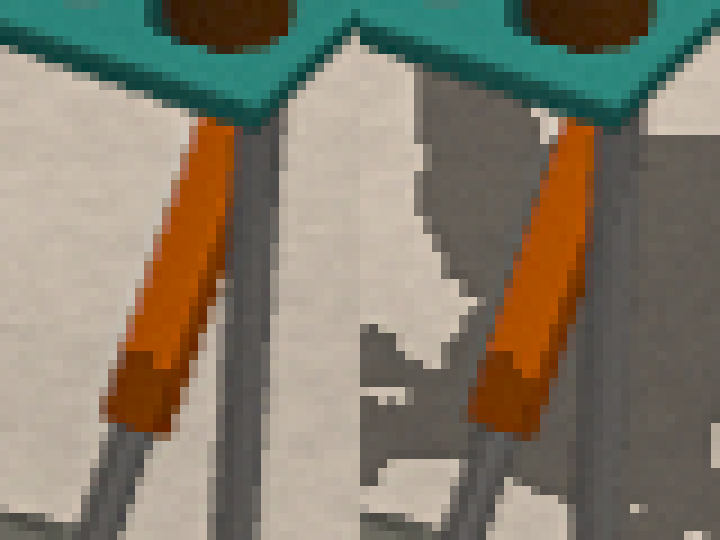

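```bash
python3 - <<'E'
from cell import arm
import numpy as np
print(arm.get_wrist_force(),np.abs(arm.get_joint_velocities()).max()); arm.hand_in(); print(arm.get_t())
E
```

```text
[ 0.18571691 -0.29051853  0.66154049] 0.0011550114635511496
the job is handed in; nothing more can be done
the job is handed in; nothing more can be done
```

The job is handed in, at about 34 s of the 70 s allowed. No verdict came back, but my last checks all agree that it is done.

- **Press:** I pressed the rod's foot onto the centre of the dish floor, still unmixed, until the wrist felt about 5.8 N of upward push, and held it there for about 0.35 s. Contact came about 5 mm earlier than I expected because my estimate of the rod's length was short. I corrected that before stirring.
- **Mixing:** Two gentle pushes did it, one white bead to the middle and then one blue. The highest wrist force I read during them was about 2 N. In the last wrist pictures every bead was in the dish, and the largest distance to a bead of the other colour was about 33 mm (limit 39 mm).
- **Detector errors:** The bead detector missed two blue beads in one picture. In another it missed one and reported a false one. I placed the missed beads from the pictures themselves.
- **Rod:** It is back in the stand. Compared with the first picture, the handle sits at the same height, shifted about one pixel sideways in the loose bore.
- **Surroundings:** The hand was 13 cm back from the rod, open and touching nothing. The pictures showed no sign that the other things had moved, but I did not measure their positions again.

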